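# Get the test-strip reader measuring

### The arm

A 7-joint arm with a two-finger parallel gripper is mounted at the origin on the work surface. World frame = base frame: x ahead of the robot, y to its left, z up, the work surface at z = 0. Lengths are in m, angles in rad, forces in N, time in s.
With the tool pointing down it reaches from about 0.425 to 0.95 m from the base axis. Payload 4.7 kg.
Tool frame: the origin (TCP) lies at the very end of the fingers, on their centre line; the grasp point (between the pads) lies 19 mm behind it (bot.pinch_z is the distance from the TCP to the grasp point, in m); z points along the fingers, y is the line along which they close (so a half turn about z gives the same grasp; the last joint's range is limited). The gripper opens to 85 mm and grips with 20 to 120 N. Pads are 22 mm wide; open, the fingers measure 114 mm over their backs; the gripper's body (76 mm by 85 mm) begins 54 mm behind the grasp point. The pads swing forward as they close: fully open they stand 13 mm farther back than shut.
Start: joints at [1.074, 0.469, -0.049, 1.532, 0.024, 1.141, -0.082], TCP at [0.304, -0.602, 0.231] pointing down, gripper open.
Joint ranges: [-2.59, 2.59], [-0.33, 1.99], [-1.39, 1.29], [0.1, 2.45], [-1.04, 4.18], [0.21, 1.99], [-2.66, 2.66]. Speed limits (rad/s): [2.57, 2.57, 3.14, 3.14, 3.14, 3.14, 3.14].

### API

Orientations are given as a 3x3 rotation matrix whose columns are the frame's x, y, z axes.
In Python, from rig import bot, optics, hand_in gives the robot as it stands. The module is installed in compiled form; this text tells all that it offers.
- The arm moves only by the tool jog_arm, never from a script. Its argument "targets" is a list that holds one entry, the list of rows, each a list of 7 numbers: the shift along the tool's x, y, z in m, then the turn, a rotation vector about the tool's x, y, z in rad, then the opening, from 0 (shut) to 1 (fully open). In form: [[[dx, dy, dz, ax, ay, az, fingers], ...]]. A call has 1 to 12 rows; each row is the pose to reach, as a shift and turn from the pose commanded when the call began, along the tool's axes at that moment; what a row does not reach only later rows make up. A row lasts 1/8 s, in which the tool goes at most 62.5 mm and 10.7 degrees, less where a joint would pass 70% of its speed; a pose out of reach is approached as far as the arm can. A call with a gripper value outside its range is refused whole. The fingers move at their own pace and stop on an object; the grip force is fixed at half the most. Time passes only in rows, so rows that repeat a pose let the fingers close. It gives the time, the measured TCP pose, the force, the opening and the grip force at its end, in the units of the state.
- bot.state(): the state, without advancing time (a new reading comes with each control period).
- optics.get_image(name): name is "scene" or "top"; returns a dict with "img" (480x640x3 uint8, red, green, blue), "depth" (480x640 float32, m along the optical axis (not along the pixel's ray), 0 where there is no reading), "camera_matrix" (3x3 intrinsics, pixels), "k1" (the pictures are not rectified: a ray, as slopes to the right and down, at radius r is drawn at 1 + k1 r^2 times it, then the intrinsics apply), "R" (3x3) and "t" (3): a world point X has camera coordinates R X + t. Camera axes: x right, y down, z forward; pixel columns grow to the right and rows downward; lengths in m; the calibration is good to about 2 mm. A picture is of the moment at which its call begins.
- hand_in(): hands the job in; it is judged then, once.
The state is a dict: "time_s": time; "qpos": joint angles; "joint_vel": joint speeds; "joint_torque": joint torques, N m; "eef_pos": TCP position; "tcp_rot": TCP orientation; "contact_force": force on the tool from outside, world axes, zero at the start; "moment": the same for the moment, N m; "grip_width": finger opening in m; "grip_force": force on a finger pad.
Only numpy, scipy, OpenCV 4.12 (cv2) and the standard library are available. Lean on these libraries where they do the work, as an engineer would, in place of code of your own. Each camera call takes 0.05 s, during which the arm holds its last target. There are 200 camera calls.

### The job

A fresh paper roll is in the strip reader's printer and a test card is lying on its pulled-out tray. Using only the fingertips, push the printer cover down until it is shut and slide the card tray slowly all the way in (in either order), and once both are closed press the green start key on the reader's sloping panel and let it come back up. Do not touch, lift or dislodge the test card, and leave the other things on the bench where they are.

Things in the scene. Friction and masses are not known exactly. Their poses are not given: they have to be found in the camera images.
- reader: Light grey strip reader, fixed, 220 mm deep (x), 280 wide (y). Origin: centre of its underside; front looks along its -x, towards the robot; z up. Front face x = -110 mm, 75 high; top slopes up (12.8 deg) to 100 high at x = 0, flat behind to x = +110. Left (+y): screen, tray slot in the front face below; right: green key on the slope, printer with paper roll and cover behind it.
- tray (a joint): Slide of the card tray in m: 0 = fully in, growing as it comes out towards the reader's -x, 0.055 = fully out, where it starts. It moves along the reader's x, rubs with about 1.5 N and stays where it is left; it has a hard stop at 0.
- tray_front (a point): Centre of the front face of the tray's blue front plate, which looks to the reader's -x (axes parallel to the reader's). Plate 64 mm wide (y), 40 high (22 to 62 mm above the bench), 8 thick: this point is 42 mm above the bench. With the tray fully in, the plate lies against the front face and this point is at x = -118, y = +60 mm in the reader's frame.
- cover (a joint): Hinge of the printer cover in rad: 0 = shut (level, lying on the flat top), growing as its front edge rises and swings back; starts 0.75 to 1.2 open. The hinge is stiff (about 0.045 N m), so the cover stays where it is left; pushing at its free end takes about 1 N; hard stop at 0.
- cover_push (a point): Point on the cover's outer face (uppermost when shut), midway across, 12 mm from its free edge, 60 mm from the hinge axis. Site axes go with the cover: z = outward normal of that face, x from free edge to hinge. Cover: dark grey plate 70 mm long, 76 wide, 6 thick, with a small green tab reaching 6 mm past its free edge; shut, its outer face is 106 mm above the bench.
- cover_hinge (a point): Centre of the cover's hinge axis, parallel to the reader's y, at the far end of the printer well, 103 mm above the bench; fixed in the reader's frame at x = +66 mm, y = -80 mm. The shut cover reaches from it 72 mm towards the reader's -x.
- key (a joint): Travel of the start key in m: 0 = up, 0.005 = fully down. It is sprung: about 1.5 N at the start to 5 N fully down, and comes up by itself. Pressed counts from 0.003.
- key_top (a point): Centre of the top of the green round start key, 29 mm across, standing 9 mm proud of the sloping panel. Site z is the key's axis, leaning 12.8 degrees from vertical towards the reader's front; a straight downward press works it too.
- card: Test card on the tray: white cassette 70 x 20 x 5 mm, loose, 12 g, long side along the reader's x, in a shallow recess (floor 36 mm above the bench, rim 3.5 mm high, 1.5 mm play all round) just behind the tray's front plate, whose top stands 21 mm above the card. Origin: centre of its underside. With the tray in, it is under the slot's roof at x = -66, y = +60 mm in the reader's frame.
- used_card: Bystander: a used test card, same as the other, lying on the flat top of the reader, left rear (100 mm above the bench). Origin: centre of underside.
- tube_rack: Bystander: blue rack 200 x 75 mm full of tubes with green and violet caps, 113 mm high, to the left of the reader. Long side along its x. Origin: centre of underside.
- handheld: Bystander: dark handheld meter lying flat, 165 x 80 x 26 mm, to the right of the reader. Origin: centre of underside.
- dropper: Bystander: white buffer dropper bottle, 27 mm across, 64 mm high, standing in front of the reader, right of the tray. Origin: centre of underside.
- spare_roll: Bystander: spare paper roll standing on end, 41 mm across, 57 mm high, in front of the reader's right half. Origin: centre of underside.
- marker: Bystander: marker pen lying on the bench, 138 mm long (its x), 13 mm high, left of the tray in front of the tube rack. Origin: centre of underside.
- tip_box: Bystander: pipette tip box 120 x 82 mm, 100 mm high, pale with a green band, far right. Origin: centre of underside.

How it is judged:
On the way, in this order (a step that is already met when the one before it is completed fails the run):
1. the printer cover is shut and the card tray is fully in (either first) (value of joint tray below 0.003 m and value of joint cover below 0.05 rad), for 0.2 s.
2. the green start key is pressed by the fingers while both are closed (all of step 1 and value of joint key above 0.003 m and contact force between the fingers and reader above 0.5 N), for 0.1 s.
At the end, for the whole second after the job is handed in: Tray within 3 mm of fully in, cover within 0.05 rad of shut, start key up again (under 1.5 mm), the test card lying flat in the tray (within 8 mm along and 6 mm across its place) (all of step 1 and value of joint key below 0.0015 m and x of card in the frame of reader between -0.074 and -0.058 m and y of card in the frame of reader between 0.054 and 0.066 m and z of card in the frame of reader between 0.032 and 0.041 m); the robot touches nothing.
It fails at once if the start key is pressed before the tray and the cover are both closed (value of joint key above 0.0025 m and (value of joint tray above 0.004 m or value of joint cover above 0.07 rad)).
It fails at once if the tray is shot in or jerked, faster than 0.25 m/s (velocity of joint tray below -0.25 m/s or velocity of joint tray above 0.25 m/s).
It fails at once if the test card is touched by the robot or lifted off the tray (contact force between any of the fingers, the arm and card above 0.3 N or height (world z) of card above 0.046 m).
It fails at once if the reader is pushed with the arm or the gripper's body instead of the fingers (contact force between the arm and reader above 3 N).
It fails at once if another thing on the bench is shifted more than 20 mm or tipped over (distance of any of used_card, tube_rack, handheld, dropper, spare_roll, marker, tip_box from where it was at the start of the episode above 0.02 m or angle between any of used_card, tube_rack, handheld, dropper, spare_roll, marker, tip_box's own z axis and vertical above 0.3 rad).
It also fails if it takes over 48 s, if anything falls off the work surface, if the arm or the gripper's body presses on something with over 40 N, if the wrist force passes 120 N, or if a joint passes its speed limit or range.

## Working session

There is one attempt and no reset: what is moved stays moved. The work goes in short steps, Python scripts to look and compute and a tool call to move; the robot and the scene stay as the last step left them, time stands still between calls to the robot, and variables do not carry over. Pictures are saved under pics/ and viewed, at most 10 in all, crops included, and the job is handed in when it is done.

Besides the shell and the picture viewer there is one more tool, called after "Call:" as name([rows], argument=value, ...), one row to a line, values as JSON. jog_arm: Moves the arm, as the interface text tells. Its arguments: {"type":"object","properties":{"targets":{"type":"array","items":{"type":"array","items":{"type":"array","items":{"type":"number"}}}}},"required":["targets"]}

```bash
mkdir -p pics; cat > h.py <<'E'
from rig import bot, optics
import numpy as np, cv2
def grab(n):
    d=optics.get_image(n); return d
def pts(d):
    "world point per pixel from depth"
    K=d["camera_matrix"];k1=d["k1"]
    h,w=d["depth"].shape
    u,v=np.meshgrid(np.arange(w),np.arange(h))
    uv=np.stack([u,v],-1).reshape(-1,1,2).astype(np.float64)
    n=cv2.undistortPoints(uv,K,np.array([k1,0,0,0,0.])).reshape(h,w,2)
    z=d["depth"][...,None]
    c=np.concatenate([n*z,z],-1)
    return (c-d["t"])@d["R"]
E
python3 - <<'E'
from h import *
for n in ("scene","top"):
    d=grab(n); cv2.imwrite(f"pics/{n}0.png",d["img"][...,::-1]); np.savez(f"{n}0.npz",**d)
    print(n,d["k1"],-d["R"].T@d["t"])
s=bot.state(); print(s["time_s"],s["eef_pos"],s["tcp_rot"],s["grip_width"])
E
```

```text
scene -0.04896060359909069 [1.04869433 0.57048748 0.99753508]
top -0.14076211111335385 [ 0.34426786 -0.03294442  1.4845973 ]
0.1 [ 0.3041458  -0.60199931  0.23036222] [[ 8.92535943e-01  4.50975411e-01 -8.77119768e-04]
 [ 4.50976254e-01 -8.92534641e-01  1.52716103e-03]
 [-9.41477048e-05 -1.75860630e-03 -9.99998449e-01]] 0.08543143622568926
```

View pics/scene0.png

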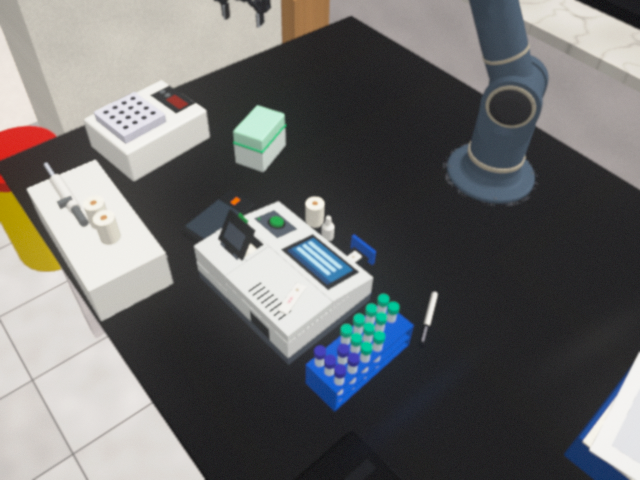

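View pics/top0.png

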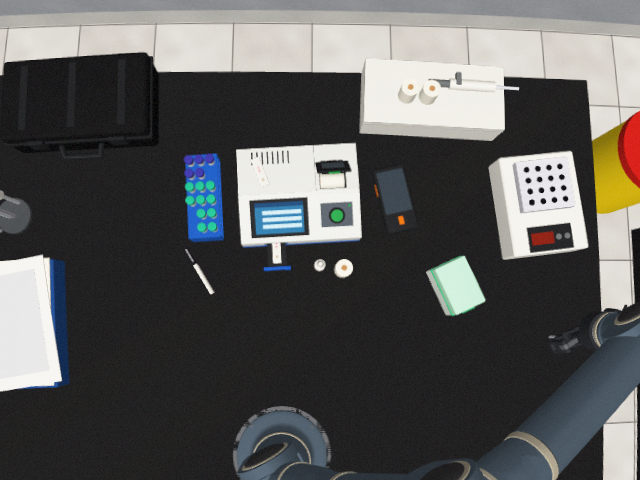

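The scene view shows the cover raised at about (237,232), the key at (277,222) and the blue tray plate at (362,248). The top view shows the reader spanning (237-361, 144-245), the key at (337,215), the plate at (277,268), and the dropper and roll at (320,265) and (343,268).

```bash
cat >> h.py <<'E'
def load(n): return dict(np.load(n))
def plane(d,uv,z):
    n=cv2.undistortPoints(np.array(uv,float).reshape(-1,1,2),d["camera_matrix"],np.array([d["k1"],0,0,0,0.])).reshape(-1,2)
    r=np.c_[n,np.ones(len(n))]@d["R"]; c=-d["R"].T@d["t"]
    return c+r*((z-c[2])/r[:,2])[:,None]
E
python3 - <<'E'
from h import *
np.set_printoptions(precision=4,suppress=True)
d=load("top0.npz"); P=pts(d); im=d["img"]; hsv=cv2.cvtColor(im,cv2.COLOR_RGB2HSV)
roi=np.zeros(im.shape[:2],bool); roi[130:280,228:372]=1
m=roi&(P[...,2]>.06)&(P[...,2]<.115)&(d["depth"]>0)
m=cv2.morphologyEx(m.astype(np.uint8),cv2.MORPH_OPEN,np.ones((5,5)))
n,l,st,c=cv2.connectedComponentsWithStats(m); k=1+np.argmax(st[1:,4]); q=P[l==k]
w=P[(l==k)&(hsv[...,2]>150)]
print("rect",cv2.minAreaRect(q[:,:2].astype(np.float32)*1000), np.median(q[q[:,2]>.095,2]))
# key
for nm,dd in (("top",d),("scene",load("scene0.npz"))):
    h=cv2.cvtColor(dd["img"],cv2.COLOR_RGB2HSV); PP=pts(dd)
    g=cv2.inRange(h,(50,120,60),(75,255,255))
    n,l,st,c=cv2.connectedComponentsWithStats(g)
    box=(328,205,350,228) if nm=="top" else (262,208,292,236)
    for i in range(1,n):
        if st[i,4]>15 and box[0]<c[i][0]<box[2] and box[1]<c[i][1]<box[3]:
            print(nm,"key",c[i],st[i],plane(dd,[c[i]],.097),np.median(PP[l==i],0))
    b=cv2.inRange(h,(105,150,60),(130,255,255))
    n,l,st,c=cv2.connectedComponentsWithStats(b)
    box=(262,260,294,275) if nm=="top" else (345,230,385,268)
    for i in range(1,n):
        if st[i,4]>15 and box[0]<c[i][0]<box[2] and box[1]<c[i][1]<box[3]:
            p=PP[l==i]; print(nm,"plate",c[i],st[i],plane(dd,[c[i]],.062),np.median(p,0),np.percentile(p,[5,95],0))
# high pts: cover
m=roi&(P[...,2]>.112)&(d["depth"]>0); p=P[m]; print("cover",len(p),np.percentile(p,[1,50,99],0))
for nm,(u0,v0,u1,v1) in dict(dropper=(312,256,328,273),roll=(333,257,355,279)).items():
    p=P[v0:v1,u0:u1].reshape(-1,3); p=p[p[:,2]>.03]; print(nm,p.mean(0),p.max(0),p.min(0))
E
```

```text
rect ((613.3297729492188, -35.467041015625), (220.3386688232422, 281.0987548828125), 3.8300347328186035) 0.09977540195388325
top key [336.5185 215.0593] [330 209  14  13 135] [[ 0.5598 -0.1232  0.097 ]] [ 0.56   -0.1242  0.0952]
top plate [276.627  268.1667] [263 266  28   6 126] [[0.4391 0.014  0.062 ]] [0.4394 0.0146 0.0604] [[ 0.4355 -0.0147  0.0009]
 [ 0.4444  0.0434  0.066 ]]
scene key [276.3607 221.3115] [270 216  14  11 122] [[ 0.5678 -0.1189  0.097 ]] [ 0.5662 -0.12    0.0952]
scene plate [363.6361 248.068 ] [351 234  25  31 338] [[0.4538 0.0249 0.062 ]] [0.4467 0.0184 0.0509] [[ 0.4372 -0.0152  0.0184]
 [ 0.4504  0.045   0.0629]]
cover 403 [[ 0.6438 -0.1489  0.1125]
 [ 0.6608 -0.1113  0.1475]
 [ 0.6853 -0.0746  0.1723]]
dropper [ 0.4475 -0.0853  0.0868] [ 0.4635 -0.0329  1.4846] [ 0.3443 -0.0999  0.0308]
roll [ 0.4412 -0.1412  0.0726] [ 0.4627 -0.0329  1.4846] [ 0.3443 -0.1621  0.0308]
```

Call:
jog_arm([
  [[0.05, -0.024, -0.02, 0, 0, 0.04, 0], [0.1, -0.048, -0.03, 0, 0, 0.08, 0], [0.15, -0.071, -0.03, 0, 0, 0.12, 0], [0.2, -0.095, -0.03, 0, 0, 0.16, 0], [0.25, -0.119, -0.03, 0, 0, 0.2, 0], [0.3, -0.143, -0.03, 0, 0, 0.24, 0], [0.35, -0.166, -0.03, 0, 0, 0.28, 0], [0.4, -0.19, -0.03, 0, 0, 0.32, 0], [0.45, -0.214, -0.03, 0, 0, 0.36, 0], [0.5, -0.238, -0.03, 0, 0, 0.4, 0], [0.55, -0.262, -0.03, 0, 0, 0.401, 0], [0.562, -0.267, -0.03, 0, 0, 0.401, 0]],
])

```text
time_s: 1.6
eef_pos: [0.6872, -0.1049, 0.2603]
tcp_rot: [[0.997, 0.074, -0.001], [0.074, -0.997, 0.003], [-0.0, -0.003, -1.0]]
contact_force: [-0.4, 0.6, 0.5]
grip_width: 0.0
grip_force: 0.0
```

```bash
python3 - <<'E'
from h import *
d=grab("scene"); im=d["img"][...,::-1]; np.savez("scene1.npz",**d)
cv2.imwrite("pics/s1.png",cv2.resize(im[120:300,180:400],None,fx=3.5,fy=3.3,interpolation=cv2.INTER_CUBIC)[:600,:800])
s=bot.state(); print(s["eef_pos"],s["contact_force"])
E
```

```text
[ 0.68723498 -0.10572845  0.26024183] [1.36860385 1.01612248 0.65015696]
```

View pics/s1.png

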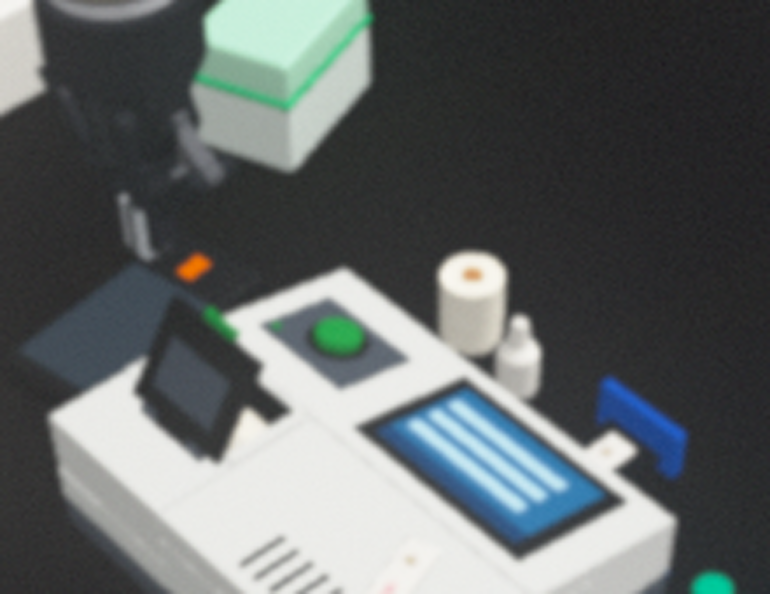

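Call:
jog_arm([
  [[0.005, 0.006, 0.05, 0, 0, 0, 0], [0.005, 0.007, 0.1, 0, 0, 0, 0], [0.003, 0.007, 0.106, 0, 0, 0, 0], [-0.01, 0.007, 0.108, 0, 0, 0, 0], [-0.019, 0.007, 0.112, 0, 0, 0, 0], [-0.027, 0.007, 0.118, 0, 0, 0, 0], [-0.035, 0.007, 0.125, 0, 0, 0, 0], [-0.04, 0.007, 0.134, 0, 0, 0, 0], [-0.044, 0.007, 0.144, 0, 0, 0, 0], [-0.046, 0.007, 0.152, 0, 0, 0, 0], [-0.046, 0.007, 0.156, 0, 0, 0, 0], [-0.046, 0.007, 0.157, 0, 0, 0, 0]],
])

```text
time_s: 3.15
eef_pos: [0.6395, -0.1207, 0.1059]
tcp_rot: [[0.998, 0.067, -0.002], [0.067, -0.998, -0.0], [-0.002, -0.0, -1.0]]
contact_force: [-7.3, 0.6, 16.7]
grip_width: -0.0004
grip_force: 7.9
```

Call:
jog_arm([
  [[0, 0, -0.03, 0, 0, 0, 0], [0, 0, -0.06, 0, 0, 0, 0], [-0.04, -0.028, -0.07, 0, 0, 0, 0], [-0.08, -0.056, -0.07, 0, 0, 0, 0], [-0.12, -0.083, -0.07, 0, -0.05, 0, 0], [-0.16, -0.11, -0.07, 0, -0.1, 0, 0], [-0.19, -0.13, -0.07, 0, -0.15, 0, 0], [-0.215, -0.1455, -0.07, 0, -0.15, 0, 0], [-0.225, -0.146, -0.07, 0, -0.15, 0, 0], [-0.225, -0.146, -0.07, 0, -0.15, 0, 0]],
])

```text
time_s: 4.4
eef_pos: [0.4062, 0.0093, 0.1744]
tcp_rot: [[0.987, 0.066, -0.149], [0.065, -0.998, -0.01], [-0.149, 0.0, -0.989]]
contact_force: [-0.6, -0.2, -0.1]
grip_width: -0.0001
grip_force: 0.0
```

```bash
python3 - <<'E'
from h import *
np.set_printoptions(precision=4,suppress=True)
d=grab("scene"); np.savez("scene2.npz",**d); im=d["img"][...,::-1]
cv2.imwrite("pics/s2.png",cv2.resize(im[140:300,190:410],None,fx=3.5,fy=3.5,interpolation=cv2.INTER_CUBIC))
P=pts(d); 
s=bot.state(); print(s["eef_pos"],s["tcp_rot"],s["qpos"],s["time_s"])
b=cv2.inRange(cv2.cvtColor(d["img"],cv2.COLOR_RGB2HSV),(105,150,60),(130,255,255))
m=np.zeros_like(b); m[230:270,345:385]=1; p=P[(b>0)&(m>0)]; print(len(p),np.percentile(p,[2,50,98],0))
E
```

```text
[0.4069 0.0092 0.1745] [[ 0.9868  0.0656 -0.148 ]
 [ 0.0648 -0.9978 -0.01  ]
 [-0.1483  0.0003 -0.9889]] [ 0.1014  0.1904 -0.2494  2.0965  0.0413  1.0094 -1.6769] 4.45
337 [[ 0.4004 -0.0192 -0.0009]
 [ 0.4468  0.0177  0.051 ]
 [ 0.4509  0.0455  0.0646]]
```

View pics/s2.png

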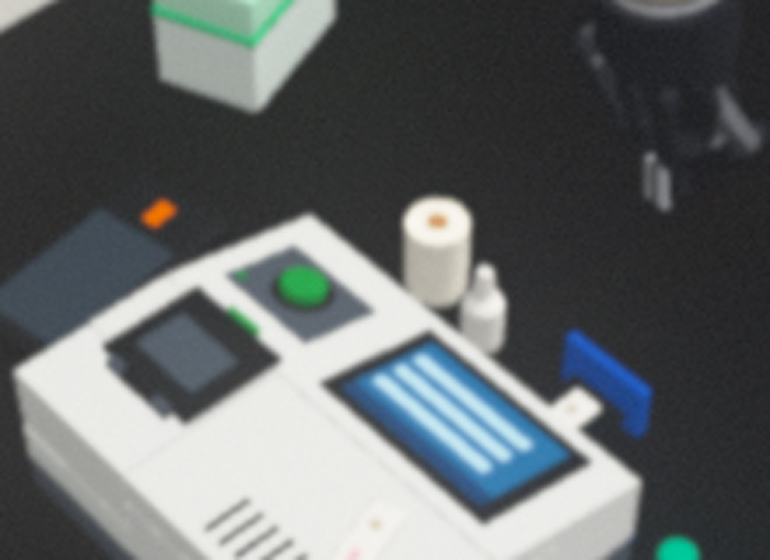

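The cover is level and shut at crop (190,350). The fingers hang at (657,185), in front of the plate at (607,380).

Call:
jog_arm([
  [[0.004, -0.002, 0.03, 0, 0, 0, 0], [0.009, -0.004, 0.06, 0, 0, 0, 0], [0.014, -0.004, 0.09, 0, 0, 0, 0], [0.019, -0.004, 0.115, 0, 0, 0, 0], [0.021, -0.004, 0.129, 0, 0, 0, 0], [0.021, -0.004, 0.129, 0, 0, 0, 0]],
])

```text
time_s: 5.2
eef_pos: [0.4073, 0.0136, 0.043]
tcp_rot: [[0.986, 0.066, -0.151], [0.065, -0.998, -0.01], [-0.151, 0.0, -0.989]]
contact_force: [-0.2, 0.6, -0.8]
grip_width: -0.0002
grip_force: 0.0
```

Call:
jog_arm([
  [[0.008, 0, -0.0012, 0, 0, 0, 0], [0.014, 0, -0.002, 0, 0, 0, 0], [0.02, 0, -0.003, 0, 0, 0, 0], [0.027, 0, -0.004, 0, 0, 0, 0], [0.034, 0, -0.005, 0, 0, 0, 0], [0.041, 0, -0.006, 0, 0, 0, 0], [0.048, 0, -0.007, 0, 0, 0, 0], [0.054, 0, -0.008, 0, 0, 0, 0], [0.06, 0, -0.009, 0, 0, 0, 0], [0.064, 0, -0.0095, 0, 0, 0, 0], [0.067, 0, -0.01, 0, 0, 0, 0], [0.067, 0, -0.01, 0, 0, 0, 0]],
])

```text
time_s: 6.7
eef_pos: [0.4753, 0.0185, 0.0435]
tcp_rot: [[0.987, 0.067, -0.148], [0.066, -0.998, -0.01], [-0.148, -0.0, -0.989]]
contact_force: [-0.0, 1.4, -0.1]
grip_width: 0.0002
grip_force: 0.1
```

Call:
jog_arm([
  [[0.003, 0, -0.0005, 0, 0, 0, 0], [0.006, 0, -0.001, 0, 0, 0, 0], [0.009, 0, -0.0015, 0, 0, 0, 0], [0.009, 0, -0.0015, 0, 0, 0, 0]],
])

```text
time_s: 7.2
eef_pos: [0.4801, 0.0188, 0.0434]
tcp_rot: [[0.985, 0.067, -0.158], [0.066, -0.998, -0.011], [-0.158, 0.001, -0.987]]
contact_force: [-8.6, -0.8, 6.6]
grip_width: 0.0002
grip_force: 4.7
```

```bash
python3 - <<'E'
from h import *
np.set_printoptions(precision=4,suppress=True)
d=grab("scene"); np.savez("scene3.npz",**d); im=d["img"][...,::-1]
cv2.imwrite("pics/s3.png",cv2.resize(im[140:300,190:410],None,fx=3.5,fy=3.5,interpolation=cv2.INTER_CUBIC))
print(bot.state()["contact_force"])
E
```

```text
[-8.4769 -0.5117  5.1243]
```

View pics/s3.png

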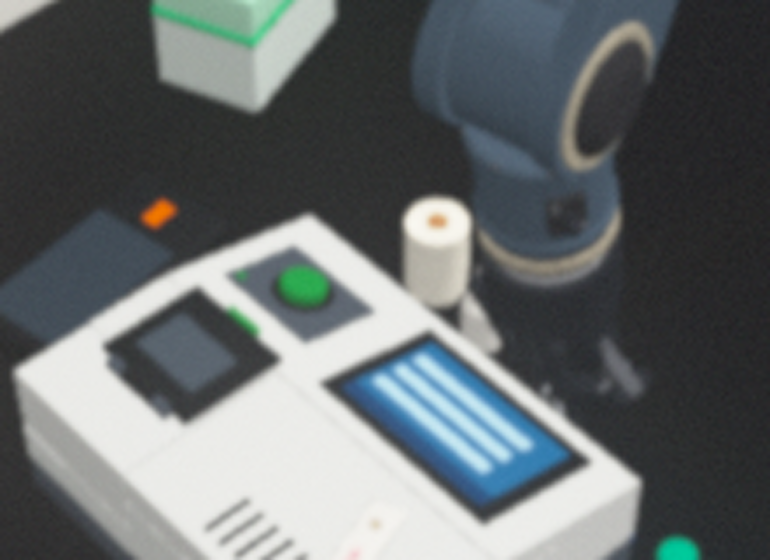

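The tray is at its stop: the plate is hidden against the front face and the push reads 8.5 N. The cover is shut and the key is clear at (302,287).

Call:
jog_arm([
  [[-0.012, 0, 0.002, 0, 0, 0, 0], [-0.028, 0, 0.004, 0, 0, 0, 0], [-0.035, 0, -0.045, 0, 0, 0, 0], [-0.042, 0, -0.09, 0, 0, 0, 0], [-0.03, 0.03, -0.11, 0, 0.05, 0, 0], [0.0, 0.07, -0.11, 0, 0.1, 0, 0], [0.03, 0.11, -0.108, 0, 0.155, 0, 0], [0.054, 0.143, -0.107, 0, 0.155, 0, 0], [0.054, 0.146, -0.107, 0, 0.155, 0, 0], [0.054, 0.146, -0.107, 0, 0.155, 0, 0]],
])

```text
time_s: 8.5
eef_pos: [0.5621, -0.1214, 0.1412]
tcp_rot: [[0.998, 0.067, 0.005], [0.067, -0.998, 0.001], [0.005, -0.0, -1.0]]
contact_force: [-0.5, -0.5, 0.1]
grip_width: -0.0002
grip_force: 0.0
```

```bash
python3 - <<'E'
from h import *
np.set_printoptions(precision=4,suppress=True)
d=grab("scene"); im=d["img"][...,::-1]
cv2.imwrite("pics/s4.png",cv2.resize(im[140:300,190:410],None,fx=3.5,fy=3.5,interpolation=cv2.INTER_CUBIC))
s=bot.state();print(s["eef_pos"],s["tcp_rot"],s["contact_force"],s["time_s"])
P=pts(d);b=cv2.inRange(cv2.cvtColor(d["img"],cv2.COLOR_RGB2HSV),(105,150,60),(130,255,255)); b[:, :330]=0; b[:,:][:230]=0; b[275:]=0
p=P[b>0]; p=p[p[:,0]<.5]; print(len(p),np.percentile(p,[5,50,95],0) if len(p) else 0)
E
```

```text
[ 0.5621 -0.1208  0.1414] [[ 0.9977  0.068   0.0047]
 [ 0.068  -0.9977  0.001 ]
 [ 0.0048 -0.0006 -1.    ]] [ 0.2865 -1.1402  0.2505] 8.55
0 0
```

View pics/s4.png

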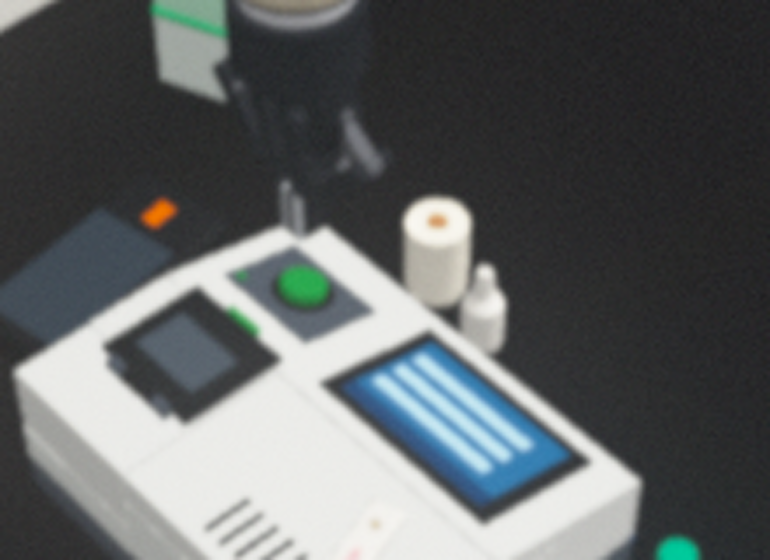

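The fingers are directly above the key, with the tip at crop (297,230) and the key at (302,287). The tray is closed.

Call:
jog_arm([
  [[0, 0, 0.02, 0, 0, 0, 0], [0, 0, 0.035, 0, 0, 0, 0], [0, 0, 0.042, 0, 0, 0, 0], [0, 0, 0.046, 0, 0, 0, 0], [0, 0, 0.048, 0, 0, 0, 0], [0, 0, 0.05, 0, 0, 0, 0], [0, 0, 0.051, 0, 0, 0, 0], [0, 0, 0.051, 0, 0, 0, 0], [0, 0, 0.051, 0, 0, 0, 0]],
])

```text
time_s: 9.68
eef_pos: [0.5637, -0.1211, 0.0923]
tcp_rot: [[0.998, 0.067, 0.006], [0.067, -0.998, 0.001], [0.006, -0.0, -1.0]]
contact_force: [-4.1, 2.9, 12.2]
grip_width: -0.0002
grip_force: 6.5
```

Call:
jog_arm([
  [[0, 0, 0.001, 0, 0, 0, 0], [0, 0, 0.001, 0, 0, 0, 0], [0, 0, -0.01, 0, 0, 0, 0], [0, 0, -0.04, 0, 0, 0, 0], [0, 0, -0.08, 0, 0, 0, 0], [0, 0, -0.12, 0, 0, 0, 0], [0, 0, -0.12, 0, 0, 0, 0]],
])

```text
time_s: 10.55
eef_pos: [0.5649, -0.1231, 0.2141]
tcp_rot: [[0.998, 0.066, 0.013], [0.066, -0.998, -0.002], [0.013, 0.003, -1.0]]
contact_force: [-0.6, -0.1, -0.9]
grip_width: -0.0002
grip_force: 0.0
```

```bash
python3 - <<'E'
from h import *
np.set_printoptions(precision=4,suppress=True)
d=grab("top"); im=d["img"][...,::-1]
cv2.imwrite("pics/s5.png",cv2.resize(im[130:310,170:400],None,fx=3.3,fy=3.3,interpolation=cv2.INTER_CUBIC))
print(bot.state()["contact_force"],bot.state()["eef_pos"])
E
```

```text
[-0.6878 -0.1037 -1.1096] [ 0.5635 -0.1228  0.2119]
```

View pics/s5.png

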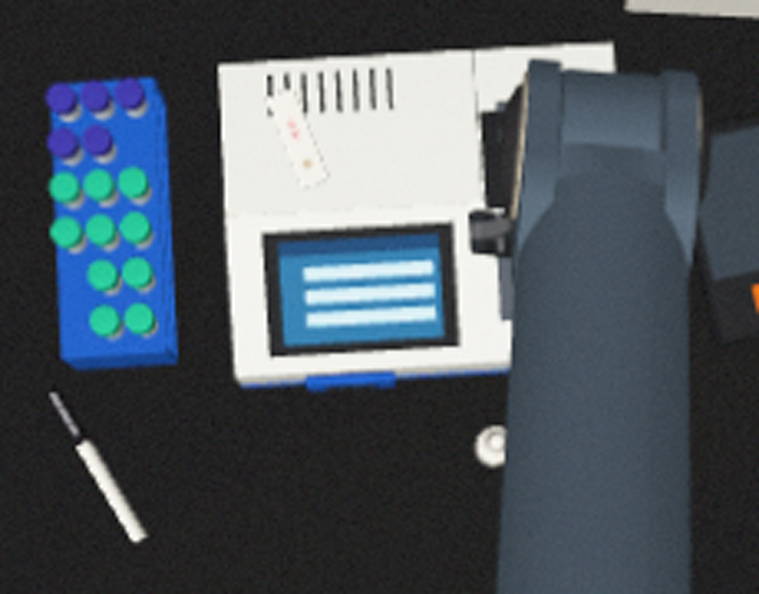

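The tray plate lies flush against the front face at crop (350,380), the used card, tube rack, marker and dropper are in place, and the arm is clear.

```bash
python3 -c "
from rig import hand_in
print(hand_in())"
```

```text
the job is handed in; nothing more can be done
None
```

I shut the cover, pushed the tray in to its stop, pressed the start key and released it, then handed the job in at about 11 s with the arm clear; the hand-in returned no verdict, and I could not see the test card, now under the slot roof, or the key after release.

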